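# Set and lock the stop of a test-disc centring jig

### The arm

A 6-joint arm with a two-finger parallel gripper is mounted at the origin on a cart in front of the work surface, level with it; the furniture and walls round the work are solid. World frame = base frame: x ahead of the robot, y to its left, z up, the work surface at z = 0. Lengths are in m, angles in rad, forces in N, time in s.
With the tool pointing down it reaches from about 0.375 to 0.9 m from the base axis. Payload 3.1 kg.
Tool frame: the origin (TCP) lies midway between the tips of the shut fingers; the grasp point (between the pads) lies 19 mm behind it (pinch_z is the distance from the TCP to the grasp point, in m); y points along the fingers, z is the direction in which the jaws open and shut, and the axes are right-handed (so a half turn about y gives the same grasp; the last joint's range is limited). The gripper opens to 87 mm and grips with 3 to 60 N. Pads are 19 mm wide; open, the fingers measure 117 mm over their backs; the gripper's body (75 mm by 190 mm) begins 51 mm behind the grasp point.
Start: joints at [-1.373, 0.527, 1.433, -0, 1.181, -0.178], TCP at [0.229, -0.581, 0.223] pointing down, gripper open.
Joint ranges: [-3.08, 3.08], [-0.75, 2.2], [0.22, 2.44], [-1.43, 4.57], [0, 2.65], [-2.85, 2.85]. Speed limits (rad/s): [2.79, 2.79, 3.14, 3.14, 3.14, 3.14].

### API

Orientations are given as a unit quaternion [x, y, z, w].
In Python, from rig import * gives the robot as it stands.
- The arm moves only by the tool drive_tool, never from a script. Its argument "plan" is a list of rows, each a list of 7 numbers: the shift along the tool's x, y, z in mm, then the turn, a rotation vector about the tool's x, y, z in degrees, then the finger opening in mm, from 0 to 87. A call has 1 to 10 rows; each row is the pose to reach, as a shift and turn from the pose commanded when the call began, along the tool's axes at that moment; what a row does not reach only later rows make up. A row lasts 1/10 s, in which the tool goes at most 50 mm and 8.59 degrees, less where a joint would pass 70% of its speed; a pose out of reach is approached as far as the arm can. A call with a gripper value outside its range is refused whole. The fingers move at their own pace and stop on an object; "newtons" is the grip in N (left out, the last holds). Time passes only in rows, so rows that repeat a pose let the fingers close. It gives the time, the measured TCP pose, the force and the opening at its end, in the units of the state.
- get_obs(): the state, without advancing time (a new reading comes with each control period).
- camera(name): name is "scene" or "top" or "wrist"; returns the picture (480x640x3 uint8, blue, green, red); there is no depth.
- get_calibration(name): a dict with "fx", "fy", "cx", "cy" (pixels), "origin" and "rotation" of the camera in the world; the wrist camera has in their place "tool_from_camera" (4x4, takes a point from camera to tool coordinates, whose origin is the TCP and whose axes are the tool frame's). Camera axes: x right, y down, z forward; pixel columns grow to the right and rows downward; lengths in m; the calibration is good to about 2 mm. A picture is of the moment at which its call begins: read the wrist's pose just before it. get_calibration takes no time and is no camera call.
- hand_in(): hands the job in, once; it reports no verdict.
Trained networks look in the newest picture that a camera, given by its name, has taken for a name from the list of things; names that differ only in an ending like _2 or _b are one class to them, and where a whole thing is asked for, a point or a joint stands for the part that bears it (a point fixed in the world has none). Each returns a list of dicts, best first, with "conf" (0 to 1); they miss things now and then, are a little off and sometimes report something else, mostly with a low value. They report only what shows in the picture. A call takes as long as a camera call. They do not tell look-alikes from the thing itself.
- spot_in(camera, target): "location" ([column, row] in pixels, amid what is visible of it).
- mark_of(camera, target): "location" ([column, row] in pixels: a listed point, or the origin of a listed thing).
The state is a dict: "time": time; "q": joint angles; "joint_velocities": joint speeds; "joint_torque": joint torques, N m; "position": TCP position; "tool_rot": TCP orientation; "ft_force": force on the tool from outside, world axes, zero at the start; "moment": the same for the moment, N m; "grip_width": finger opening in m.
Only numpy, scipy, OpenCV 4.12 (cv2) and the standard library are available. Lean on these libraries where they do the work, as an engineer would, in place of code of your own. Each camera call takes 0.05 s, during which the arm holds its last target. There are 200 camera calls.

### The job

Lay the reddish-brown rubber test disc flat on the bed of the centring jig, between the white V-block and the blue sliding stop, and let go of it. Then slide the stop up so that it pushes the disc fully home into the V and rests against it, without squeezing the disc hard. Lock the stop there: turn its black knob clockwise until it bites and gets clearly harder to turn, then add a quarter turn and no more; leave the black disc, the spacer ring and the tweezers alone.

Things in the scene. Friction and masses are not known exactly. Their poses are not given: they have to be found in the camera images.
- jig: Centring jig, fixed to the worktop: a grey steel bed 195 x 80 mm whose top is 16 mm above the worktop. Origin on the worktop; in its frame the bed reaches from x = -100 to +95 mm and y = -40 to +40 mm. Its x axis runs along the bed from the blue sliding stop towards the white V-block at the +x end, y across, z up.
- seat (a point): Where the middle of the reddish-brown disc (half-way up) is when home in the V: 50 mm along the jig's x from its origin, 22.5 mm above the worktop. The V has two smooth white faces 90 degrees apart, 20 mm high, open towards the stop; its vertex is 20.5 mm further along +x, its arms reach back to x = 49 mm, y = +-21 mm.
- bed_spot (a point): A good place to lay the disc: point on the bed's top surface, on the jig's centre line, 23 mm before the seat (towards the stop). The white faces are slippery: a disc up to 4 mm off the centre line is centred by the V when the stop pushes it.
- stop: Sliding stop: blue block round the bed, 46 mm long, 94 mm wide, top 38.5 mm above the worktop. Origin on the bed's top under the front (nose) face, axes as the jig's. It slides along the jig's x only, with about 2 N of friction while its knob is loose; push it from behind or by its knob.
- nose (a point): Middle of the stop's flat white front face (52 mm wide, 18 mm high), 22.5 mm above the worktop; at the start 60 to 75 mm before the seat. With the disc home and touched it is 14.5 mm before the seat.
- knob_mid (a point): Point of the stop on the knob's vertical axis, 26 mm behind the nose face, 53.5 mm above the worktop (it does not turn or sink with the knob). The knob is round, knurled, black, 38 mm across, 18 mm tall, white mark on top; its top is 61 to 64 mm above the worktop at the start and sinks 4 mm per turn. Clockwise from above tightens; take it anywhere round its rim.
- bite (a point): Point on the bed under the knob where the screw's hidden sprung shoe bears. How far the knob is from biting at the start varies, 0.1 to 0.7 turn. Loose it takes about 0.03 N m to turn; when the shoe bites this jumps to about 0.2 N m, then climbs slowly, to about 0.3 N m a quarter turn later (part of it relaxes when the hand pauses). The knob stays where it is left.
- brown_mid (a point): Centre (half-way up) of the reddish-brown rubber disc, 29 mm across, 13 mm thick, 20 g, lying flat on the worktop at the start.
- black_disc: Black rubber disc, 38 mm across, 10 mm thick, origin at the centre of its underside; to be left alone.
- spacer: Grey steel spacer ring, 36 mm across, 10 mm high, origin at the centre of its underside; to be left alone.
- tweezers_1: Steel tweezers, 124 mm long, lying on the worktop, origin at their middle; to be left alone.
Things that resemble listed ones, but are neither listed nor needed, are in the scene too. What is shaped like the part that bears brown_mid but green or yellow is not meant.

How it is judged:
On the way, in this order (a step that is already met when the one before it is completed fails the run):
1. the reddish-brown disc lies flat on the bed between the V-block and the stop, let go (x of brown_mid in the frame of jig between -0.005 and 0.052 m and y of brown_mid in the frame of jig between -0.02 and 0.02 m and height (world z) of brown_mid between 0.02 and 0.025 m and contact force between the fingers and brown_disc below 0.2 N), for 0.2 s.
2. the stop has been slid up, knob not yet biting, and the disc is home in the V (within 2.5 mm) with the stop against it (gap under 2 mm) (horizontal distance between brown_mid and seat below 0.0025 m and x of nose in the frame of jig above 0.0335 m and contact force between bed and stop below 8 N), for 0.1 s.
At the end, for the whole second after the job is handed in: The reddish-brown disc lies flat and still, home in the V within 2.5 mm, the stop's nose within 2 mm of it, and the knob is tightened between about 0.16 and 0.39 turn past the point where it bites (31 to 44 N of the shoe on the bed) (horizontal distance between brown_mid and seat below 0.0025 m and x of nose in the frame of jig above 0.0335 m and contact force between bed and stop between 31 and 44 N and height (world z) of brown_mid below 0.025 m and angle between brown_mid's own z axis and vertical below 0.1 rad and linear speed of brown_disc below 0.01 m/s); the robot touches nothing.
It fails at once if the knob is overtightened (more than about half a turn past biting, 54 N on the bed) (contact force between bed and stop above 54 N).
It fails at once if the disc is squeezed hard by the stop (over 40 N) (contact force between stop and brown_disc above 40 N).
It fails at once if the black disc is moved more than 20 mm (distance of black_disc from where it was at the start of the episode above 0.02 m).
It fails at once if the spacer ring is moved more than 20 mm (distance of spacer from where it was at the start of the episode above 0.02 m).
It fails at once if the tweezers are moved more than 20 mm (distance of tweezers_1 from where it was at the start of the episode above 0.02 m).
It also fails if it takes over 72 s, if anything falls off the work surface, if the arm or the gripper's body presses on something with over 40 N, if the wrist force passes 120 N, or if a joint passes its speed limit or range.

## Working session

There is one attempt and no reset: what is moved stays moved. The work goes in short steps, Python scripts to look and compute and a tool call to move; the robot and the scene stay as the last step left them, time stands still between calls to the robot, and variables do not carry over. Pictures are saved under pics/ and viewed, about 8 in all and at most 12, crops included, and the job is handed in when it is done.

Besides the shell and the picture viewer there is one more tool, called after "Call:" in YAML: its name, and indented under it one key for each argument. drive_tool: Moves the arm, as the interface text tells. Its arguments: {"type":"object","properties":{"plan":{"type":"array","items":{"type":"array","items":{"type":"number"}}},"newtons":{"type":"number"}},"required":["plan"]}

```bash
ls; mkdir -p pics
cat > h.py <<'E'
from rig import *
import numpy as np, cv2
from scipy.spatial.transform import Rotation as R
def pose():
    o=get_obs(); return np.array(o["position"]), R.from_quat(o["tool_rot"]).as_matrix()
def ray(cam,px):
    c=get_calibration(cam); d=np.array([(px[0]-c["cx"])/c["fx"],(px[1]-c["cy"])/c["fy"],1.])
    if cam=="wrist":
        p,Rt=pose(); T=np.array(c["tool_from_camera"]); return p+Rt@T[:3,3], Rt@T[:3,:3]@d
    return np.array(c["origin"]), np.array(c["rotation"])@d
def at(cam,px,z):
    o,d=ray(cam,px); return o+d*(z-o[2])/d[2]
def proj(cam,P):
    c=get_calibration(cam)
    if cam=="wrist":
        p,Rt=pose(); T=np.array(c["tool_from_camera"]); o=p+Rt@T[:3,3]; M=Rt@T[:3,:3]
    else: o=np.array(c["origin"]); M=np.array(c["rotation"])
    v=M.T@(np.array(P)-o); return np.array([c["fx"]*v[0]/v[2]+c["cx"],c["fy"]*v[1]/v[2]+c["cy"]])
def totool(P):
    "tool-axes offset mm from TCP to world point"
    p,Rt=pose(); return np.round(Rt.T@(np.array(P)-p)*1000,1)
E
python3 - <<'E'
from h import *
np.set_printoptions(precision=4,suppress=True)
o=get_obs(); print(o); print(pose()[1])
for cam in ["top","scene"]:
    cv2.imwrite(f"pics/{cam}0.png",camera(cam))
    for t,z in [("brown_mid",.0065),("seat",.0225),("bed_spot",.016),("nose",.0225),("knob_mid",.0535),("jig",0),("stop",.016),("black_disc",0),("spacer",0),("tweezers_1",0)]:
        for r in mark_of(cam,t)[:4]: print(cam,t,np.round(r["location"]),round(r["conf"],2),at(cam,r["location"],z))
E
```

```text
pics
{'time': 0.0, 'q': array([-1.3735,  0.5285,  1.4339,  0.    ,  1.1814, -0.1786]), 'joint_velocities': array([ 0.0007, -0.0009, -0.0004,  0.0011,  0.0008, -0.0015]), 'joint_torque': array([ -0.0014, -44.0053, -17.6593,   0.0632,   0.0583,  -0.0001]), 'position': array([ 0.2293, -0.5806,  0.2216]), 'tool_rot': array([-0.1321,  0.6954, -0.6939,  0.1321]), 'ft_force': array([-0.0971,  0.2644, -0.1468]), 'moment': array([-0.0717,  0.0187,  0.0485]), 'grip_width': 0.08709602419340957}
[[-0.9302 -0.0004  0.3671]
 [-0.3671  0.0022 -0.9302]
 [-0.0004 -1.     -0.0022]]Traceback (most recent call last):
  File "<stdin>", line 7, in <module>
  File "h.py", line 12, in at
    o,d=ray(cam,px); return o+d*(z-o[2])/d[2]
        ~~~^^^^^^^^
  File "h.py", line 10, in ray
    return np.array(c["origin"]), np.array(c["rotation"])@d
                                  ~~~~~~~~~~~~~~~~~~~~~~~^~
ValueError: matmul: Input operand 1 has a mismatch in its core dimension 0, with gufunc signature (n?,k),(k,m?)->(n?,m?) (size 3 is different from 4)
```

```bash
sed -i 's/np.array(c\["rotation"\])/R.from_quat(c["rotation"]).as_matrix()/' h.py
python3 - <<'E'
from h import *
np.set_printoptions(precision=4,suppress=True)
print(get_calibration("top"))
for cam in ["top","scene"]:
    cv2.imwrite(f"pics/{cam}0.png",camera(cam))
    for t,z in [("brown_mid",.0065),("seat",.0225),("nose",.0225),("knob_mid",.0535),("jig",0),("black_disc",0),("spacer",0),("tweezers_1",0)]:
        for r in mark_of(cam,t)[:4]: print(cam,t,np.round(r["location"]),round(r["conf"],2),at(cam,r["location"],z))
E
```

```text
{'fx': 465.8698917206497, 'fy': 465.8698917206497, 'cx': 325.2295415145417, 'cy': 239.43109170020384, 'origin': array([0.5033, 0.2337, 0.9203]), 'rotation': array([ 0.7117, -0.7005,  0.0236, -0.0481])}
top brown_mid [311. 327.] 0.71 [0.4251 0.2914 0.0065]
top brown_mid [311. 298.] 0.66 [0.4817 0.2922 0.0065]
top brown_mid [266. 308.] 0.57 [0.4607 0.3792 0.0065]
top seat [362. 249.] 0.79 [0.5763 0.1949 0.0225]
top seat [386. 170.] 0.17 [0.7332 0.1495 0.0225]
top nose [361. 285.] 0.58 [0.507  0.1948 0.0225]
top nose [366. 296.] 0.15 [0.4864 0.1868 0.0225]
top knob_mid [365. 298.] 0.95 [0.4842 0.1901 0.0535]
top jig [360. 276.] 0.66 [0.5256 0.1962 0.    ]
top black_disc [265. 260.] 0.52 [0.554  0.3858 0.    ]
top spacer [317. 178.] 0.54 [0.7199 0.2854 0.    ]
top spacer [360. 287.] 0.39 [0.5045 0.1966 0.    ]
top tweezers_1 [387. 171.] 0.7 [0.7368 0.1452 0.    ]
top tweezers_1 [362. 251.] 0.37 [0.5752 0.1931 0.    ]
scene brown_mid [374. 328.] 0.78 [0.4325 0.2892 0.0065]
scene brown_mid [346. 310.] 0.6 [0.4882 0.2904 0.0065]
scene brown_mid [320. 350.] 0.57 [0.4625 0.3767 0.0065]
scene seat [343. 248.] 0.65 [0.5817 0.1963 0.0225]
scene seat [375. 266.] 0.51 [0.5122 0.1918 0.0225]
scene nose [373. 268.] 0.87 [0.5112 0.1975 0.0225]
scene knob_mid [388. 260.] 0.95 [0.4849 0.1955 0.0535]
scene knob_mid [367. 271.] 0.52 [0.493  0.238  0.0535]
scene jig [366. 272.] 0.72 [0.5275 0.196  0.    ]
scene black_disc [276. 323.] 0.91 [0.551  0.3842 0.    ]
scene spacer [254. 244.] 0.78 [0.7225 0.2828 0.    ]
scene tweezers_1 [300. 211.] 0.49 [0.7351 0.1523 0.    ]
```

View pics/top0.png

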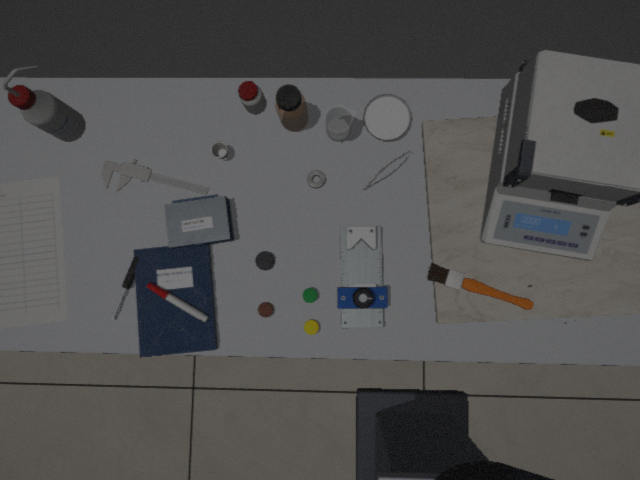

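View pics/scene0.png

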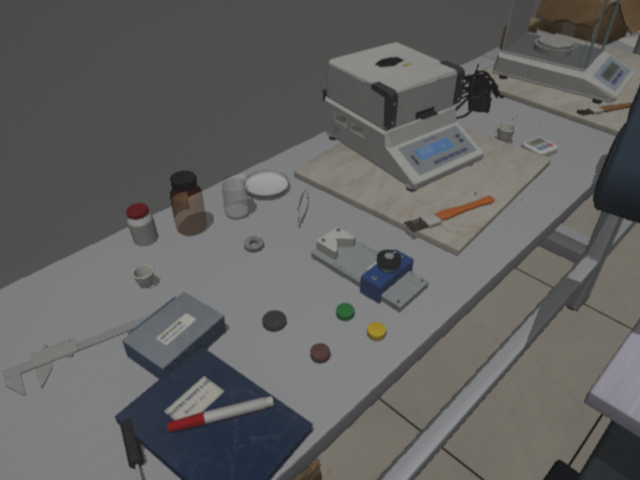

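Candidates for the disc in the top picture are yellow (312,327), green (311,296) and reddish-brown (265,310). The last one fits by colour, at about (0.461, 0.378). I'll move over it, keeping clear of the balance, and confirm with the wrist camera.

Call:
drive_tool:
  plan:
    - [-256, 0, -278, 0, -53, 0, 87]
    - [-256, 0, -278, 0, -53, 0, 87]
    - [-256, 0, -278, 0, -53, 0, 87]
    - [-256, 0, -278, 0, -53, 0, 87]
    - [-256, 0, -278, 0, -53, 0, 87]
    - [-256, 0, -278, 0, -53, 0, 87]
    - [-256, 0, -278, 0, -53, 0, 87]
    - [-256, 0, -278, 0, -53, 0, 87]

```text
time: 1.8
position: [0.3655, -0.2251, 0.2227]
tool_rot: [-0.429, 0.563, -0.562, 0.429]
ft_force: [0.8, 0.1, -0.7]
grip_width: 0.0872
```

Call:
drive_tool:
  plan:
    - [-317, 0, -10, 0, -53, 0, 87]
    - [-317, 0, -10, 0, -53, 0, 87]
    - [-317, 0, -10, 0, -53, 0, 87]
    - [-317, 0, -10, 0, -53, 0, 87]
    - [-317, 0, -10, 0, -53, 0, 87]
    - [-317, 0, -10, 0, -53, 0, 87]
    - [-317, 0, -10, 0, -53, 0, 87]

```text
time: 2.5
position: [0.441, 0.0833, 0.2229]
tool_rot: [-0.635, 0.31, -0.311, 0.636]
ft_force: [0.6, -0.7, 0.0]
grip_width: 0.0871
```

Call:
drive_tool:
  plan:
    - [-224, 0, 198, 0, -52.5, 0, 87]
    - [-224, 0, 198, 0, -52.5, 0, 87]
    - [-224, 0, 198, 0, -52.5, 0, 87]
    - [-224, 0, 198, 0, -52.5, 0, 87]
    - [-224, 0, 198, 0, -52.5, 0, 87]
    - [-224, 0, 198, 0, -52.5, 0, 87]
    - [-224, 0, 198, 0, -52.5, 0, 87]
    - [-224, 0, 198, 0, -52.5, 0, 87]

```text
time: 3.3
position: [0.4604, 0.3784, 0.2222]
tool_rot: [0.707, 0.001, -0.001, -0.707]
ft_force: [0.0, -0.6, 0.1]
grip_width: 0.087
```

Run:
```python
from h import *
np.set_printoptions(precision=4,suppress=True)
o=get_obs(); print(o["time"],o["position"],o["q"],o["ft_force"],o["moment"]); print(pose()[1]);print(get_calibration("wrist"))
cv2.imwrite("pics/w1.png",camera("wrist"))
for r in mark_of("wrist","brown_mid")[:4]: print(np.round(r["location"]),round(r["conf"],2),at("wrist",r["location"],.0065),totool(at("wrist",r["location"],.0065)))
```

```text
3.3 [0.4604 0.3784 0.2222] [ 0.5009  0.4889  1.5076 -0.0006  1.1458 -1.072 ] [ 0.0278 -0.5709  0.0783] [ 0.066  -0.1185  0.0424]
[[ 1.     -0.0004 -0.0023]
 [ 0.0023 -0.0008  1.    ]
 [-0.0004 -1.     -0.0008]]
{'fx': 339.9404351784142, 'fy': 339.9404351784142, 'cx': 321.6677167090338, 'cy': 238.20286287357723, 'tool_from_camera': array([[-0.0007,  0.9542,  0.2991, -0.0827],
       [ 0.0011, -0.2991,  0.9542, -0.1618],
       [ 1.    ,  0.001 , -0.0009, -0.0007],
       [ 0.    ,  0.    ,  0.    ,  1.    ]])}
[325. 202.] 0.81 [0.4533 0.3787 0.0065] [ -7.  215.8   2.4]
[252. 231.] 0.67 [0.4877 0.2941 0.0065] [ 27.5 215.8 -82.2]
[241. 179.] 0.62 [0.4272 0.2859 0.0065] [-33.  215.9 -90.4]
```

View pics/w1.png

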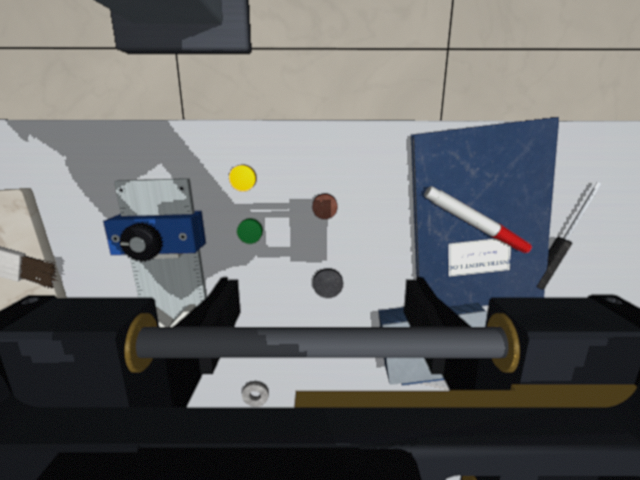

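Run:
```python
from h import *
np.set_printoptions(precision=4,suppress=True)
im=cv2.imread("pics/w1.png"); h=cv2.cvtColor(im,cv2.COLOR_BGR2HSV)
m=(((h[...,0]<12)|(h[...,0]>170))&(h[...,1]>70)).astype(np.uint8)
n,l,s,c=cv2.connectedComponentsWithStats(m[185:225,300:350])
i=1+s[1:,4].argmax(); x,y,w,hh,a=s[i]; x+=300;y+=185
print(x,y,w,hh,a)
for px,z in [((x,y+hh/2),.013),((x+w,y+hh/2),.013),((x+w/2,y),.0),((x+w/2,y),.013),((x+w/2,y+hh),.013),((x+w/2,y+hh),.0)]: print(px,z,at("wrist",px,z))
t=cv2.imread("pics/top0.png"); h=cv2.cvtColor(t,cv2.COLOR_BGR2HSV)
m=(((h[...,0]<12)|(h[...,0]>170))&(h[...,1]>60)).astype(np.uint8)
n,l,s,c=cv2.connectedComponentsWithStats(m[295:325,250:282]); i=1+s[1:,4].argmax()
print(s[i],c[i]+[250,295],at("top",c[i]+[250,295],.010))
cv2.imwrite("pics/crop.png",cv2.resize(im[150:260,220:380],None,fx=4,fy=4))
```

```text
313 194 24 25 468
(np.int32(313), np.float64(206.5)) 0.013 [0.4569 0.3655 0.013 ]
(np.int32(337), np.float64(206.5)) 0.013 [0.4569 0.3922 0.013 ]
(np.float64(325.0), np.int32(194)) 0.0 [0.4452 0.3789 0.    ]
(np.float64(325.0), np.int32(194)) 0.013 [0.4429 0.3788 0.013 ]
(np.float64(325.0), np.int32(219)) 0.013 [0.4712 0.3789 0.013 ]
(np.float64(325.0), np.int32(219)) 0.0 [0.4745 0.379  0.    ]
[  8   8  15  14 161] [265.1366 309.4099] [0.4573 0.3806 0.01  ]
```

View pics/crop.png

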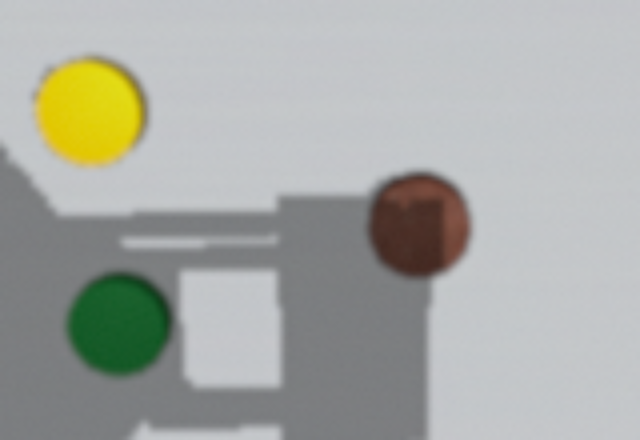

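The disc at (325,206) is plainly the reddish-brown one, at about (0.4575, 0.379). The yellow and green discs are beside it. Grasping.

Call:
drive_tool:
  plan:
    - [-3, 50, 0.5, 0, 0, 0, 87]
    - [-3, 100, 0.5, 0, 0, 0, 87]
    - [-3, 150, 0.5, 0, 0, 0, 87]
    - [-3, 190, 0.5, 0, 0, 0, 87]
    - [-3, 210, 0.5, 0, 0, 0, 70]
    - [-3, 218, 0.5, 0, 0, 0, 60]
    - [-3, 218, 0.5, 0, 0, 0, 45]
    - [-3, 218, 0.5, 0, 0, 0, 10]
    - [-3, 218, 0.5, 0, 0, 0, 10]
  newtons: 12

```text
time: 4.3
position: [0.4593, 0.3785, 0.0064]
tool_rot: [-0.707, -0.001, -0.001, 0.708]
ft_force: [0.5, -0.5, 0.4]
grip_width: 0.0549
```

Call:
drive_tool:
  plan:
    - [0, 0, 0, 0, 0, 0, 10]
    - [0, 0, 0, 0, 0, 0, 10]
    - [0, 0, 0, 0, 0, 0, 10]
    - [0, 0, 0, 0, 0, 0, 10]

```text
time: 4.7
position: [0.4582, 0.3784, 0.0051]
tool_rot: [-0.707, -0.001, -0.0, 0.707]
ft_force: [-1.3, -0.6, 3.9]
grip_width: 0.0281
```

Call:
drive_tool:
  plan:
    - [0, -50, 0, 0, 0, 0, 10]
    - [0, -100, 0, 0, 0, 0, 10]
    - [0, -150, 0, 0, 0, 0, 10]
    - [20, -190, -40, 0, 0, 0, 10]
    - [42, -215, -80, 0, 0, 0, 10]
    - [42, -215, -130, 0, 0, 0, 10]
    - [42, -215, -183, 0, 0, 0, 10]
    - [42, -215, -183, 0, 0, 0, 10]
    - [42, -215, -183, 0, 0, 0, 10]

```text
time: 5.6
position: [0.5, 0.1935, 0.2196]
tool_rot: [-0.707, 0.001, -0.001, 0.707]
ft_force: [-0.2, 0.2, -1.4]
grip_width: 0.0284
```

Run:
```python
from h import *
np.set_printoptions(precision=4,suppress=True)
o=get_obs(); print(o["time"],o["position"],o["q"],o["ft_force"],o["moment"],o["grip_width"])
cv2.imwrite("pics/w2.png",camera("wrist"))
for t,z in [("seat",.0225),("bed_spot",.016),("nose",.0225),("knob_mid",.0535),("jig",0),("stop",.016),("bite",.016)]:
  for r in mark_of("wrist",t)[:2]: print(t,np.round(r["location"],1),round(r["conf"],2),at("wrist",r["location"],z),totool(at("wrist",r["location"],z)))
```

```text
5.6 [0.5    0.1935 0.2196] [ 0.1606  0.4123  1.6585  0.0001  1.0714 -1.4071] [-0.1951  0.2444 -1.4487] [ 0.1546 -0.1368 -0.0233] 0.028409191555888818
seat [327.9 278.2] 0.79 [0.5778 0.2022 0.0225] [ 77.8 196.9   6.1]
bed_spot [324.9 255.6] 0.71 [0.5525 0.1993 0.016 ] [ 52.6 203.4   2.7]
nose [321.8 224.1] 0.94 [0.5134 0.1958 0.0225] [ 13.5 196.8  -0.9]
knob_mid [321.8 203.9] 0.89 [0.4846 0.1958 0.0535] [-15.3 165.8  -0.9]
jig [325.  227.9] 0.58 [0.5239 0.1996 0.    ] [ 24.1 219.3   2.8]
stop [323.2 220.8] 0.89 [0.5113 0.1972 0.016 ] [ 11.5 203.3   0.6]
stop [321.9 224.2] 0.64 [0.5152 0.1958 0.016 ] [ 15.4 203.3  -0.8]
bite [326.1 197.6] 0.95 [0.4853 0.2    0.016 ] [-14.5 203.3   3.7]
```

View pics/w2.png

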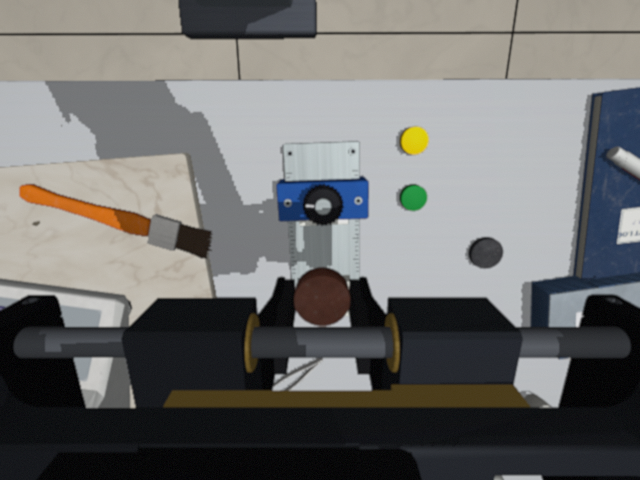

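Run:
```python
from h import *
np.set_printoptions(precision=4,suppress=True)
im=cv2.imread("pics/w2.png")
def rect(z,x0=.41,x1=.57,y0=.13,y1=.26,s=4000):
    P=[(x0,y0),(x0,y1),(x1,y1),(x1,y0)]
    src=np.float32([proj("wrist",(*p,z)) for p in P]); w,h=int((y1-y0)*s),int((x1-x0)*s)
    return cv2.warpPerspective(im,cv2.getPerspectiveTransform(src,np.float32([(0,0),(w,0),(w,h),(0,h)])),(w,h),flags=cv2.INTER_CUBIC)
b=rect(.016); s=rect(.0385)
hsv=cv2.cvtColor(s,cv2.COLOR_BGR2HSV)
m=((hsv[...,0]>105)&(hsv[...,0]<125)&(hsv[...,1]>150)).astype(np.uint8)
m=cv2.morphologyEx(m,cv2.MORPH_CLOSE,np.ones((25,25)))
c=max(cv2.findContours(m,0,1)[0],key=cv2.contourArea); r=cv2.minAreaRect(c)
print("blue",.41+r[0][1]/4000,.13+r[0][0]/4000,np.array(r[1])/4,r[2], np.round(cv2.boxPoints(r)/4))
hsv=cv2.cvtColor(rect(.0535),cv2.COLOR_BGR2HSV)
k=cv2.morphologyEx(((hsv[...,2]<60)).astype(np.uint8),cv2.MORPH_OPEN,np.ones((15,15)))
for c in cv2.findContours(k,0,1)[0]:
    (x,y),rr=cv2.minEnclosingCircle(c)
    if 14<rr/4<25: print("knob",.41+y/4000,.13+x/4000,rr/4)
cv2.imwrite("pics/rect.png",cv2.resize(np.hstack([b,s]),None,fx=.75,fy=.75))
```

```text
blue 0.4824396057128906 0.19597848510742188 [40.9564 91.1622] 87.84262084960938 [[ 20.  54.]
 [111.  50.]
 [112.  91.]
 [ 21.  95.]]
knob 0.566 0.19637500000000002 23.50833511352539
knob 0.4852282485961914 0.1959935989379883 20.080289840698242
```

View pics/rect.png

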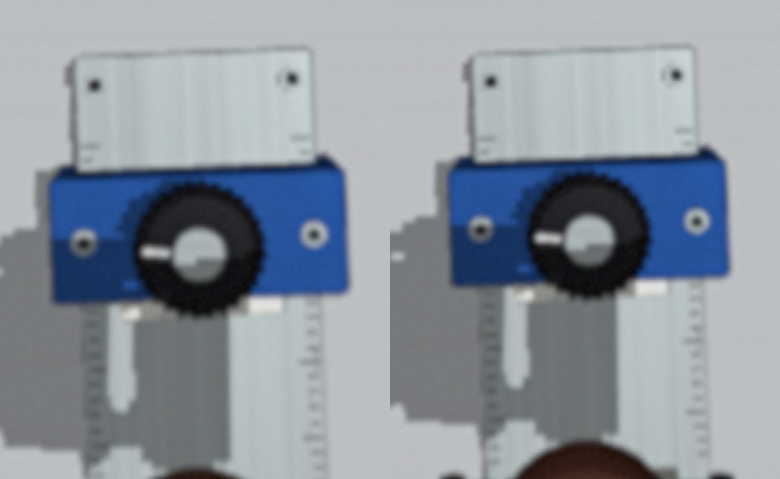

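Call:
drive_tool:
  plan:
    - [30, 30, 3, 0, -2, 0, 10]
    - [53, 80, 5.5, 0, -2, 0, 10]
    - [53, 130, 5.5, 0, -2, 0, 10]
    - [53, 170, 5.5, 0, -2, 0, 10]
    - [53, 190, 5.5, 0, -2, 0, 10]
    - [53, 196, 5.5, 0, -2, 0, 10]
    - [53, 197, 5.5, 0, -2, 0, 10]
    - [53, 197, 5.5, 0, -2, 0, 10]

```text
time: 6.8
position: [0.5541, 0.2013, 0.0233]
tool_rot: [-0.707, -0.014, 0.012, 0.707]
ft_force: [-0.5, -0.5, 0.5]
grip_width: 0.0279
```

Call:
drive_tool:
  plan:
    - [0, 1, 0, 0, 0, 0, 10]
    - [0, 1.5, 0, 0, 0, 0, 10]
    - [0, 1.5, 0, 0, 0, 0, 10]

```text
time: 7.1
position: [0.5536, 0.2008, 0.0218]
tool_rot: [-0.707, -0.013, 0.012, 0.707]
ft_force: [-0.5, 0.1, -0.0]
grip_width: 0.0281
```

Run:
```python
from h import *
np.set_printoptions(precision=4,suppress=True)
o=get_obs(); print(o["time"],o["position"],o["q"],o["ft_force"],o["moment"],o["grip_width"])
cv2.imwrite("pics/s3.png",cv2.resize(camera("scene")[200:320,280:440],None,fx=5,fy=5,interpolation=cv2.INTER_CUBIC))
```

```text
7.1 [0.5536 0.2008 0.0218] [ 0.1584  0.7659  1.6617 -0.      0.7124 -1.4479] [-0.5322  0.1403 -0.0166] [ 0.0955 -0.1445  0.0238] 0.028082840061264835
```

View pics/s3.png

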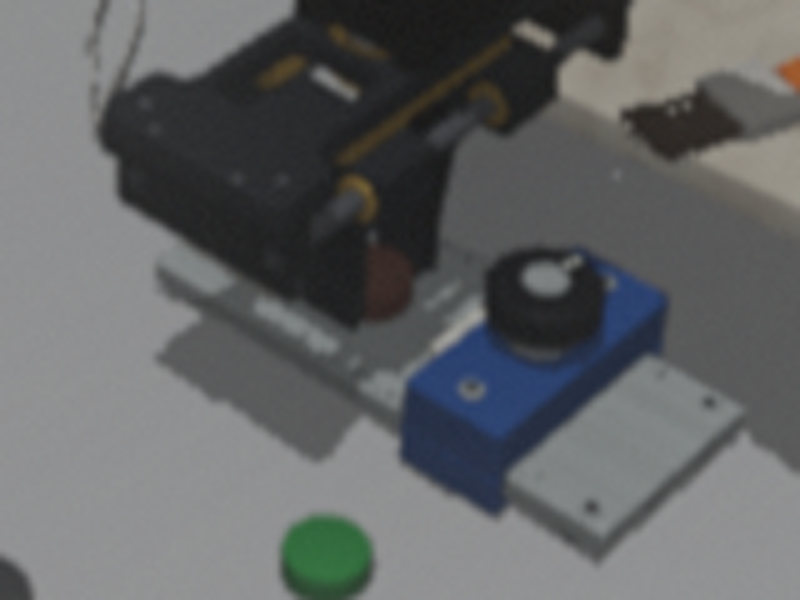

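Call:
drive_tool:
  plan:
    - [0, 0.5, -1.5, 0, 0, 0, 10]
    - [0, 1, -1.5, 0, 0, 0, 10]
    - [0, 1, -1.5, 0, 0, 0, 10]

```text
time: 7.45
position: [0.5534, 0.199, 0.0206]
tool_rot: [0.707, 0.013, -0.012, -0.707]
ft_force: [0.2, 0.4, 4.8]
grip_width: 0.0282
```

Call:
drive_tool:
  plan:
    - [0, 0.5, 0, 0, 0, 0, 10]
    - [0, 1, 0, 0, 0, 0, 10]
    - [0, 1, 0, 0, 0, 0, 10]

```text
time: 7.75
position: [0.5534, 0.1991, 0.0205]
tool_rot: [0.707, 0.013, -0.012, -0.707]
ft_force: [-2.3, -1.0, 11.5]
grip_width: 0.0285
```

Call:
drive_tool:
  plan:
    - [0, -0.5, 0, 0, 0, 0, 20]
    - [0, -0.5, 0, 0, 0, 0, 50]
    - [0, -0.5, 0, 0, 0, 0, 50]
    - [0, -0.5, 0, 0, 0, 0, 50]
    - [0, -5, 0, 0, 0, 0, 50]
    - [0, -30, 0, 0, 0, 0, 50]
    - [0, -70, 0, 0, 0, 0, 60]
    - [-20, -90, 0, 0, 0, 0, 87]
    - [-68.5, -90, -0.5, 0, 0, 0, 87]
    - [-68.5, -90, -0.5, 0, 0, 0, 87]

```text
time: 8.75
position: [0.4733, 0.1953, 0.1083]
tool_rot: [0.708, 0.007, -0.019, -0.706]
ft_force: [-1.7, 0.6, -0.4]
grip_width: 0.0742
```

Run:
```python
from h import *
np.set_printoptions(precision=4,suppress=True)
o=get_obs(); print(o["time"],o["position"],o["q"],o["ft_force"],o["moment"],o["grip_width"])
w=camera("wrist"); s=camera("scene")
for cam in ["wrist","scene"]:
  for t,z in [("knob_mid",.0535),("brown_mid",.0225)]:
    for r in mark_of(cam,t)[:3]: print(cam,t,np.round(r["location"],1),round(r["conf"],2),at(cam,r["location"],z),totool(at(cam,r["location"],z)))
a=cv2.resize(s[210:310,290:430],(560,400)); b=cv2.resize(w[60:380,160:480],(400,400))
cv2.imwrite("pics/c4.png",cv2.resize(np.hstack([a,b]),(800,333)))
```

```text
8.75 [0.4733 0.1953 0.1083] [ 0.1726  0.5581  1.8065  0.0004  0.793  -1.4352] [-1.7045  0.5689 -0.4473] [ 0.0966 -0.0848  0.0055] 0.07420672779986355
wrist knob_mid [320.4 275.9] 0.66 [0.4984 0.1952 0.0535] [12.9 55.9 -1.8]
wrist brown_mid [446.1 185.5] 0.91 [0.4382 0.2848 0.0225] [-45.3  86.8  89.9]
wrist brown_mid [441.9 259.6] 0.88 [0.496  0.29   0.0225] [12.6 86.9 93.1]
wrist brown_mid [326.7 335.5] 0.51 [0.5676 0.2028 0.0225] [81.2 87.1  3.4]
scene knob_mid [387.5 258.7] 0.78 [0.4882 0.1925 0.0535] [ 1.2 55.8 -4.1]
scene brown_mid [351.3 251.7] 0.8 [0.5648 0.1934 0.0225] [77.7 86.8 -5.8]
scene brown_mid [372.1 329.6] 0.68 [0.4241 0.3041 0.0225] [-58.9  86.6 109.7]
scene brown_mid [344.3 310.6] 0.66 [0.4794 0.3049 0.0225] [ -3.7  86.7 108.7]
```

View pics/c4.png

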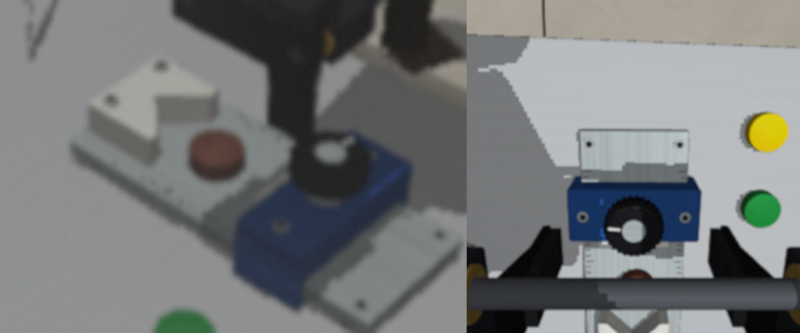

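The disc lies flat on the centre line of the bed. I'll let the arm settle, then measure the knob properly.

Call:
drive_tool:
  plan:
    - [0, 0, 0, 0, 0, 0, 87]
    - [0, 0, 0, 0, 0, 0, 87]
    - [0, 0, 0, 0, 0, 0, 87]

```text
time: 9.35
position: [0.485, 0.1962, 0.1088]
tool_rot: [-0.707, -0.012, 0.012, 0.707]
ft_force: [-0.1, -0.4, 0.3]
grip_width: 0.087
```

```bash
cat > knob.py <<'E'
from h import *
np.set_printoptions(precision=4,suppress=True)
o=get_obs(); print(o["time"],o["position"],o["q"],o["ft_force"],o["moment"],o["grip_width"])
im=camera("wrist"); print(get_obs()["position"])
for r in mark_of("wrist","knob_mid")[:2]: print("net",np.round(r["location"],1),round(r["conf"],2),at("wrist",r["location"],.0535),totool(at("wrist",r["location"],.0535)))
z=.0625; x0,x1,y0,y1,s=.44,.54,.15,.245,4000
src=np.float32([proj("wrist",(*p,z)) for p in [(x0,y0),(x0,y1),(x1,y1),(x1,y0)]]); w,h=int((y1-y0)*s),int((x1-x0)*s)
q=cv2.warpPerspective(im,cv2.getPerspectiveTransform(src,np.float32([(0,0),(w,0),(w,h),(0,h)])),(w,h))
g=cv2.GaussianBlur(cv2.cvtColor(q,cv2.COLOR_BGR2GRAY),(9,9),0)
c=cv2.HoughCircles(g,cv2.HOUGH_GRADIENT,2,40,param1=80,param2=30,minRadius=68,maxRadius=84)
if c is not None:
    for X,Y,rr in c[0][:3]:
        P=(x0+Y/s,y0+X/s,.0625); print("hough",P,rr/4,totool(P)); cv2.circle(q,(int(X),int(Y)),int(rr),(0,0,255),1)
cv2.imwrite("pics/k.png",q)
E
python3 knob.py
```

```text
9.35 [0.485  0.1962 0.1088] [ 0.1707  0.5633  1.7899  0.      0.7885 -1.4354] [-0.1099 -0.4094  0.3293] [ 0.1231 -0.1536  0.037 ] 0.08701989833615809
[0.4849 0.1963 0.1089]
net [318.  260.6] 0.62 [0.4863 0.1929 0.0535] [ 1.4 55.4 -3.4]
hough (np.float32(0.52875), np.float32(0.20225), 0.0625) 17.95 [44.1 46.4  4.5]
hough (np.float32(0.46725), np.float32(0.21725), 0.0625) 19.05 [-16.8  46.4  21.6]
```

View pics/k.png

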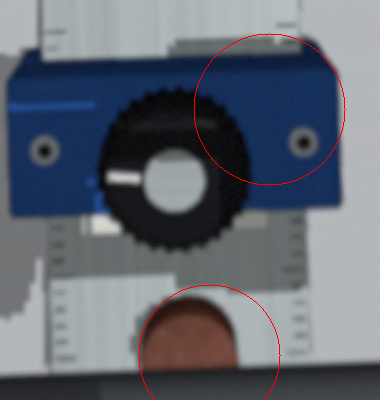

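Knob hub sits at about (175,181) in the rectified view, giving (0.485, 0.194). I'll use a light grip across y first to centre on the knob axis.

Call:
drive_tool:
  plan:
    - [0, 30, -2, 0, 0, 0, 87]
    - [0, 55, -2, 0, 0, 0, 80]
    - [0, 64, -2, 0, 0, 0, 60]
    - [0, 64, -2, 0, 0, 0, 50]
    - [0, 64, -2, 0, 0, 0, 45]
    - [0, 64, -2, 0, 0, 0, 30]
    - [0, 64, -2, 0, 0, 0, 30]
    - [0, 64, -2, 0, 0, 0, 30]
    - [0, 64, -2, 0, 0, 0, 30]
  newtons: 8

```text
time: 10.35
position: [0.4852, 0.1944, 0.0457]
tool_rot: [-0.707, -0.013, 0.012, 0.707]
ft_force: [-0.1, 0.2, 2.9]
grip_width: 0.0369
```

Call:
drive_tool:
  plan:
    - [0, 0, 0, 0, 0, 0, 30]
    - [0, 0, 0, 0, 0, 0, 30]
    - [0, 0, 0, 0, 0, 0, 30]

```text
time: 10.65
position: [0.4852, 0.1944, 0.0456]
tool_rot: [-0.707, -0.013, 0.012, 0.707]
ft_force: [-0.2, 0.4, 6.4]
grip_width: 0.037
```

Run:
```python
from h import *
np.set_printoptions(precision=4,suppress=True)
o=get_obs(); print(o["time"],o["position"],o["q"],o["ft_force"],o["moment"],o["grip_width"])
```

```text
10.65 [0.4852 0.1944 0.0456] [ 0.1671  0.6751  1.8252  0.0002  0.6402 -1.4393] [-0.1903  0.3845  6.3525] [ 0.2436 -0.0461 -0.0044] 0.036983988380416374
```

Call:
drive_tool:
  plan:
    - [0, -1.5, 0, 0, 0, 0, 55]
    - [0, -1.5, 0, 0, 0, 0, 60]
    - [0, -1.5, 0, 0, -75, 0, 60]
    - [0, -1.5, 0, 0, -75, 0, 60]
    - [0, -1.5, 0, 0, -75, 0, 60]
    - [0, -1.5, 0, 0, -75, 0, 60]
    - [0, -1.5, 0, 0, -75, 0, 60]
    - [0, -1.5, 0, 0, -75, 0, 60]
    - [0, -1.5, 0, 0, -75, 0, 60]
    - [0, -1.5, 0, 0, -75, 0, 60]

```text
time: 11.65
position: [0.4844, 0.1941, 0.0462]
tool_rot: [-0.575, -0.411, 0.412, 0.575]
ft_force: [-0.7, -0.4, -0.3]
grip_width: 0.0601
```

Call:
drive_tool:
  plan:
    - [0, 0, 0, 0, -8, 0, 60]
    - [0, 0, 0, 0, -8, 0, 30]
    - [0, 0, 0, 0, -8, 0, 30]
    - [0, 0, 0, 0, -8, 0, 30]
    - [0, 0, 0, 0, -8, 0, 30]
    - [0, 0, 0, 0, -8, 0, 30]
    - [0, 0, 0, 0, -8, 0, 30]
  newtons: 15

```text
time: 12.35
position: [0.4849, 0.1942, 0.0465]
tool_rot: [0.547, 0.449, -0.449, -0.547]
ft_force: [0.5, -0.7, -1.3]
grip_width: 0.0366
```

Run:
```python
from h import *
np.set_printoptions(precision=4,suppress=True)
o=get_obs(); print(o["time"],o["position"],o["q"],o["ft_force"],o["moment"],o["grip_width"]); print(pose()[1])
```

```text
12.35 [0.4849 0.1942 0.0465] [ 0.1668  0.6734  1.8249 -0.0002  0.6431 -2.7784] [ 0.5062 -0.6726 -1.254 ] [ 0.0205 -0.0926 -0.0292] 0.03656684276666011
[[ 0.195   0.0002 -0.9808]
 [ 0.9808 -0.0001  0.195 ]
 [-0.     -1.     -0.0002]]
```

Call:
drive_tool:
  plan:
    - [1.1, 0, -4.9, 0, 0, 0, 30]
    - [2.3, 0, -9.7, 0, 0, 0, 30]
    - [3.4, 0, -14.6, 0, 0, 0, 30]
    - [4.6, 0, -19.5, 0, 0, 0, 30]
    - [5.7, 0, -24.3, 0, 0, 0, 30]
    - [6.9, 0, -29.2, 0, 0, 0, 30]
    - [8, 0, -34, 0, 0, 0, 30]
    - [9.2, 0, -38.9, 0, 0, 0, 30]
    - [10.3, 0, -43.8, 0, 0, 0, 30]
    - [10.3, 0, -43.8, 0, 0, 0, 30]

```text
time: 13.35
position: [0.5317, 0.1957, 0.0465]
tool_rot: [0.547, 0.45, -0.448, -0.546]
ft_force: [1.7, -3.6, -1.7]
grip_width: 0.0371
```

Call:
drive_tool:
  plan:
    - [0.2, 0, -1, 0, 0, 0, 30]
    - [0.5, 0, -2, 0, 0, 0, 30]
    - [0.5, 0, -2, 0, 0, 0, 30]

```text
time: 13.65
position: [0.5317, 0.1957, 0.0465]
tool_rot: [0.546, 0.449, -0.449, -0.546]
ft_force: [-0.1, -3.6, -0.3]
grip_width: 0.0366
```

Call:
drive_tool:
  plan:
    - [0.2, 0, -1, 0, 0, 0, 30]
    - [0.5, 0, -2, 0, 0, 0, 30]
    - [0.5, 0, -2, 0, 0, 0, 30]

```text
time: 13.95
position: [0.5335, 0.1958, 0.0465]
tool_rot: [-0.546, -0.449, 0.449, 0.546]
ft_force: [-2.6, -4.8, -0.5]
grip_width: 0.0367
```

Run:
```python
from h import *
np.set_printoptions(precision=4,suppress=True)
o=get_obs(); print(o["time"],o["position"],o["q"],o["ft_force"],o["moment"],o["grip_width"])
cv2.imwrite("pics/s5.png",cv2.resize(camera("scene")[210:310,290:430],None,fx=5,fy=5,interpolation=cv2.INTER_CUBIC))
```

```text
13.95 [0.5335 0.1958 0.0465] [ 0.1554  0.7089  1.7063 -0.0005  0.7272 -2.7903] [-2.6155 -4.8201 -0.4548] [-0.6443  0.2851 -0.002 ] 0.03672043384850549
```

View pics/s5.png

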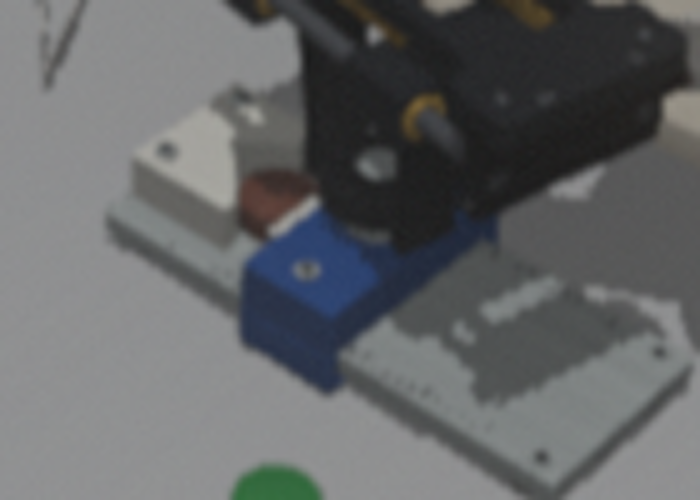

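Call:
drive_tool:
  plan:
    - [-0.4, 0, -1.1, 0, 0, 0, 30]
    - [-0.4, 0, -1.1, 0, 0, 0, 30]
    - [-0.4, 0, -1.1, 0, 0, 0, 30]

```text
time: 14.3
position: [0.5346, 0.1958, 0.0465]
tool_rot: [-0.546, -0.449, 0.449, 0.547]
ft_force: [-1.8, -1.5, 0.0]
grip_width: 0.037
```

Call:
drive_tool:
  plan:
    - [0.2, 0, -1, 0, 0, 0, 30]
    - [0.2, 0, -1, 0, 0, 0, 30]
    - [0.2, 0, -1, 0, 0, 0, 30]

```text
time: 14.6
position: [0.5356, 0.1957, 0.0465]
tool_rot: [-0.546, -0.449, 0.449, 0.547]
ft_force: [-3.1, -1.9, -0.1]
grip_width: 0.0369
```

Call:
drive_tool:
  plan:
    - [0.2, 0, -1, 0, 0, 0, 30]
    - [0.2, 0, -1, 0, 0, 0, 30]
    - [0.2, 0, -1, 0, 0, 0, 30]

```text
time: 14.9
position: [0.537, 0.1957, 0.0465]
tool_rot: [-0.546, -0.449, 0.449, 0.547]
ft_force: [-2.5, -0.4, -0.1]
grip_width: 0.0369
```

Call:
drive_tool:
  plan:
    - [0.2, 0, -1, 0, 0, 0, 30]
    - [0.2, 0, -1, 0, 0, 0, 30]
    - [0.2, 0, -1, 0, 0, 0, 30]

```text
time: 15.2
position: [0.5372, 0.1957, 0.0465]
tool_rot: [-0.546, -0.448, 0.449, 0.547]
ft_force: [-4.9, 0.6, 1.2]
grip_width: 0.0369
```

Call:
drive_tool:
  plan:
    - [0.2, 0, -0.7, 0, 0, 0, 30]
    - [0.2, 0, -0.7, 0, 0, 0, 30]
    - [0.2, 0, -0.7, 0, 0, 0, 30]

```text
time: 15.5
position: [0.5373, 0.1957, 0.0465]
tool_rot: [-0.546, -0.448, 0.449, 0.547]
ft_force: [-6.0, 1.4, 2.5]
grip_width: 0.0368
```

Call:
drive_tool:
  plan:
    - [0.2, 0, -0.7, 0, 0, 0, 30]
    - [0.2, 0, -0.7, 0, 0, 0, 30]
    - [0.2, 0, -0.7, 0, 0, 0, 30]

```text
time: 15.8
position: [0.5373, 0.1957, 0.0464]
tool_rot: [-0.546, -0.448, 0.45, 0.547]
ft_force: [-7.8, 0.7, 4.0]
grip_width: 0.0368
```

Home: position stalled at 52.4 mm of travel with force rising to about 8 N. I'll ease off about 1 mm, grip firmly and start turning clockwise.

```bash
cat > t.py <<'E'
from h import *
o=get_obs(); Rt=pose()[1]
print("t %.2f"%o["time"],"pos",np.round(o["position"],4),"yaw %.1f"%np.degrees(np.arctan2(Rt[1,0],Rt[0,0])),"F",np.round(o["ft_force"],1),"M",np.round(o["moment"],3),"q6 %.2f tq6 %.3f"%(o["q"][5],o["joint_torque"][5]),"w %.4f"%o["grip_width"])
E
python3 t.py
```

```text
t 15.80 pos [0.5373 0.1957 0.0464] yaw 78.8 F [-7.8  0.7  4. ] M [ 0.333  1.161 -0.013] q6 -2.79 tq6 -0.018 w 0.0368
```

Call:
drive_tool:
  plan:
    - [-0.3, 0, 1.1, 0, 0, 0, 20]
    - [-0.3, 0, 1.1, 0, 0, 0, 20]
    - [-0.3, 0, 1.1, 0, 0, 0, 20]
    - [-0.3, 0, 1.1, 0, 0, 0, 20]
  newtons: 40

```text
time: 16.2
position: [0.5372, 0.1957, 0.0465]
tool_rot: [-0.546, -0.448, 0.449, 0.547]
ft_force: [-5.3, 1.7, 1.7]
grip_width: 0.0364
```

```bash
python3 t.py
```

```text
t 16.20 pos [0.5372 0.1957 0.0465] yaw 78.8 F [-5.3  1.7  1.7] M [ 0.358  0.951 -0.017] q6 -2.79 tq6 -0.004 w 0.0364
```

Call:
drive_tool:
  plan:
    - [0, 0.1, 0, 0, 6, 0, 20]
    - [0, 0.1, 0, 0, 12, 0, 20]
    - [0, 0.2, 0, 0, 18, 0, 20]

```text
time: 16.5
position: [0.5371, 0.1957, 0.0463]
tool_rot: [-0.61, -0.356, 0.357, 0.611]
ft_force: [-5.9, 1.4, 2.5]
grip_width: 0.0361
```

```bash
python3 t.py
```

```text
t 16.50 pos [0.5371 0.1957 0.0463] yaw 60.5 F [-5.9  1.4  2.5] M [0.469 0.984 0.06 ] q6 -2.47 tq6 -0.656 w 0.0361
```

Call:
drive_tool:
  plan:
    - [0, 0.1, 0, 0, 6, 0, 20]
    - [0, 0.1, 0, 0, 12, 0, 20]
    - [0, 0.2, 0, 0, 18, 0, 20]

```text
time: 16.8
position: [0.5371, 0.1958, 0.0461]
tool_rot: [-0.659, -0.256, 0.257, 0.659]
ft_force: [-5.9, 1.3, 3.3]
grip_width: 0.036
```

```bash
python3 t.py
```

```text
t 16.80 pos [0.5371 0.1958 0.0461] yaw 42.5 F [-5.9  1.3  3.3] M [0.54  0.945 0.025] q6 -2.16 tq6 -0.656 w 0.0360
```

Call:
drive_tool:
  plan:
    - [0, 0.1, 0, 0, 6, 0, 20]
    - [0, 0.1, 0, 0, 12, 0, 20]
    - [0, 0.2, 0, 0, 18, 0, 20]

```text
time: 17.1
position: [0.537, 0.1959, 0.0459]
tool_rot: [-0.691, -0.149, 0.151, 0.691]
ft_force: [-5.4, 1.2, 2.9]
grip_width: 0.0363
```

```bash
python3 t.py
```

```text
t 17.10 pos [0.537  0.1959 0.0459] yaw 24.5 F [-5.4  1.2  2.9] M [0.584 0.924 0.052] q6 -1.85 tq6 -0.656 w 0.0363
```

Call:
drive_tool:
  plan:
    - [0, 0.1, 0, 0, 6, 0, 20]
    - [0, 0.1, 0, 0, 12, 0, 20]
    - [0, 0.2, 0, 0, 18, 0, 20]

```text
time: 17.4
position: [0.537, 0.196, 0.0457]
tool_rot: [-0.706, -0.039, 0.041, 0.706]
ft_force: [-5.5, 1.8, 2.4]
grip_width: 0.0361
```

```bash
python3 t.py
```

```text
t 17.40 pos [0.537  0.196  0.0457] yaw 6.5 F [-5.5  1.8  2.4] M [0.644 0.916 0.028] q6 -1.53 tq6 -0.657 w 0.0361
```

Call:
drive_tool:
  plan:
    - [0, 0.1, 0, 0, 6, 0, 20]
    - [0, 0.1, 0, 0, 12, 0, 20]
    - [0, 0.2, 0, 0, 18, 0, 20]

```text
time: 17.7
position: [0.537, 0.1961, 0.0455]
tool_rot: [-0.703, 0.071, -0.07, 0.704]
ft_force: [-6.1, 2.9, 2.7]
grip_width: 0.0362
```

```bash
python3 t.py
```

```text
t 17.70 pos [0.537  0.1961 0.0455] yaw -11.5 F [-6.1  2.9  2.7] M [0.665 0.886 0.021] q6 -1.22 tq6 -0.657 w 0.0362
```

Call:
drive_tool:
  plan:
    - [0, 0.1, 0, 0, 6, 0, 20]
    - [0, 0.1, 0, 0, 12, 0, 20]
    - [0, 0.2, 0, 0, 18, 0, 20]

```text
time: 18.0
position: [0.5371, 0.1961, 0.0453]
tool_rot: [-0.684, 0.181, -0.179, 0.684]
ft_force: [-5.3, 3.3, 2.5]
grip_width: 0.0365
```

```bash
python3 t.py
```

```text
t 18.00 pos [0.5371 0.1961 0.0453] yaw -29.5 F [-5.3  3.3  2.5] M [ 0.622  0.866 -0.027] q6 -0.90 tq6 -0.658 w 0.0365
```

Call:
drive_tool:
  plan:
    - [0, 0.1, 0, 0, 6, 0, 20]
    - [0, 0.1, 0, 0, 12, 0, 20]
    - [0, 0.2, 0, 0, 18, 0, 20]

```text
time: 18.3
position: [0.5372, 0.1962, 0.0451]
tool_rot: [-0.647, 0.285, -0.284, 0.647]
ft_force: [-5.9, 2.7, 2.3]
grip_width: 0.0361
```

```bash
python3 t.py
```

```text
t 18.30 pos [0.5372 0.1962 0.0451] yaw -47.5 F [-5.9  2.7  2.3] M [0.67  0.803 0.074] q6 -0.59 tq6 -0.658 w 0.0361
```

Call:
drive_tool:
  plan:
    - [0, 0.1, 0, 0, 6, 0, 20]
    - [0, 0.1, 0, 0, 12, 0, 20]
    - [0, 0.2, 0, 0, 18, 0, 20]

```text
time: 18.6
position: [0.5373, 0.1963, 0.0449]
tool_rot: [-0.595, 0.383, -0.382, 0.595]
ft_force: [-5.4, 4.3, 2.5]
grip_width: 0.036
```

```bash
python3 t.py
```

```text
t 18.60 pos [0.5373 0.1963 0.0449] yaw -65.5 F [-5.4  4.3  2.5] M [0.656 0.835 0.034] q6 -0.28 tq6 -0.654 w 0.0360
```

Call:
drive_tool:
  plan:
    - [0, 0.1, 0, 0, 6, 0, 20]
    - [0, 0.1, 0, 0, 12, 0, 20]
    - [0, 0.2, 0, 0, 18, 0, 20]

```text
time: 18.9
position: [0.5374, 0.1963, 0.0447]
tool_rot: [0.528, -0.471, 0.47, -0.528]
ft_force: [-5.8, 4.3, 1.9]
grip_width: 0.0361
```

```bash
python3 t.py
```

```text
t 18.90 pos [0.5374 0.1963 0.0447] yaw -83.5 F [-5.8  4.3  1.9] M [0.568 0.81  0.061] q6 0.04 tq6 -0.583 w 0.0361
```

Call:
drive_tool:
  plan:
    - [0, 0.1, 0, 0, 6, 0, 20]
    - [0, 0.1, 0, 0, 12, 0, 20]
    - [0, 0.2, 0, 0, 18, 0, 20]

```text
time: 19.2
position: [0.5375, 0.1963, 0.0446]
tool_rot: [-0.448, 0.548, -0.547, 0.448]
ft_force: [-6.1, 3.5, 1.5]
grip_width: 0.036
```

```bash
python3 t.py
```

```text
t 19.20 pos [0.5375 0.1963 0.0446] yaw -101.4 F [-6.1  3.5  1.5] M [0.563 0.816 0.222] q6 0.35 tq6 -0.462 w 0.0360
```

Call:
drive_tool:
  plan:
    - [0, 0.1, 0, 0, 6, 0, 20]
    - [0, 0.1, 0, 0, 12, 0, 20]
    - [0, 0.2, 0, 0, 18, 0, 20]

```text
time: 19.5
position: [0.5376, 0.1962, 0.0445]
tool_rot: [-0.357, 0.611, -0.61, 0.357]
ft_force: [-6.0, 2.5, 3.2]
grip_width: 0.036
```

```bash
python3 t.py
```

```text
t 19.50 pos [0.5376 0.1962 0.0445] yaw -119.4 F [-6.   2.5  3.2] M [0.545 0.882 0.38 ] q6 0.67 tq6 -0.309 w 0.0360
```

```bash
python3 - <<'E'
from h import *
im=camera("wrist"); c=proj("wrist",pose()[0]+[0,0,.0155]); print(c)
x,y=np.int32(c); cv2.imwrite("pics/m6.png",cv2.resize(im[y-75:y+75,x-100:x+100],None,fx=4,fy=4,interpolation=cv2.INTER_CUBIC))
E
python3 t.py
```

```text
[320.89114003 309.04613426]
t 19.55 pos [0.5375 0.1963 0.0445] yaw -119.6 F [-5.7  2.8  3.4] M [ 0.358  0.852 -0.203] q6 0.67 tq6 0.080 w 0.0363
```

View pics/m6.png

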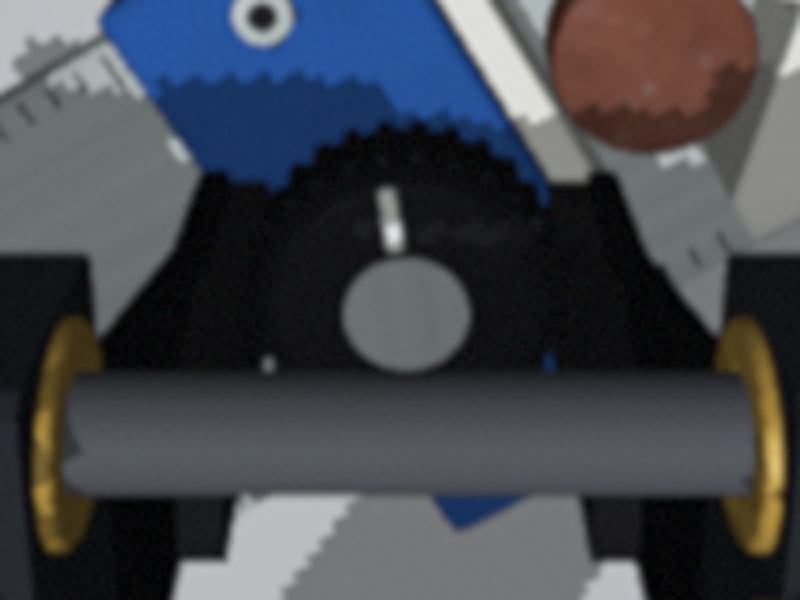

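The mark shows no slip between hand and knob: 9° to the left of up now, against about 8° expected at the grip. The moment rose from 0.06 at yaw -83° to 0.22 at -101°, so bite is near -91° and I'll turn to about -182°.

Call:
drive_tool:
  plan:
    - [0, 0.1, 0, 0, 6, 0, 20]
    - [0, 0.15, 0, 0, 12, 0, 20]
    - [0, 0.2, 0, 0, 18, 0, 20]
    - [0, 0.3, 0, 0, 24, 0, 20]
    - [0, 0.35, 0, 0, 32, 0, 20]

```text
time: 20.05
position: [0.5377, 0.1961, 0.0442]
tool_rot: [-0.175, 0.685, -0.685, 0.175]
ft_force: [-5.4, 1.4, 2.3]
grip_width: 0.0362
```

```bash
python3 t.py
```

```text
t 20.05 pos [0.5377 0.1961 0.0442] yaw -151.4 F [-5.4  1.4  2.3] M [0.465 0.87  0.548] q6 1.23 tq6 -0.523 w 0.0362
```

Call:
drive_tool:
  plan:
    - [0, 0.1, 0, 0, 6, 0, 20]
    - [0, 0.15, 0, 0, 12, 0, 20]
    - [0, 0.2, 0, 0, 18, 0, 20]
    - [0, 0.3, 0, 0, 24, 0, 20]
    - [0, 0.3, 0, 0, 27, 0, 20]

```text
time: 20.55
position: [0.5377, 0.1959, 0.0439]
tool_rot: [0.011, -0.707, 0.707, -0.011]
ft_force: [-5.5, 2.5, 3.5]
grip_width: 0.0362
```

```bash
python3 t.py
```

```text
t 20.55 pos [0.5377 0.1959 0.0439] yaw -178.2 F [-5.5  2.5  3.5] M [0.434 0.941 0.525] q6 1.69 tq6 0.311 w 0.0362
```

Call:
drive_tool:
  plan:
    - [0, 0, 0, 0, 0, 0, 20]
    - [0, 0, 0, 0, 0, 0, 20]
    - [0, 0, 0, 0, 0, 0, 20]

```text
time: 20.85
position: [0.5377, 0.1959, 0.0439]
tool_rot: [-0.011, 0.707, -0.707, 0.011]
ft_force: [-5.7, 2.3, 2.7]
grip_width: 0.0363
```

```bash
python3 t.py
python3 - <<'E'
from h import *
im=camera("wrist"); c=proj("wrist",pose()[0]+[0,0,.0155]); x,y=np.int32(c)
h=cv2.cvtColor(im,cv2.COLOR_BGR2GRAY)[y-40:y+5,x-20:x+20]
n,l,s,ce=cv2.connectedComponentsWithStats((h>110).astype(np.uint8)); print(x,y,[(list(a),b+[x-20,y-40]) for a,b in zip(s[1:],ce[1:])])
E
```

```text
t 20.85 pos [0.5377 0.1959 0.0439] yaw -178.2 F [-5.7  2.3  2.7] M [0.323 0.919 0.042] q6 1.69 tq6 0.052 w 0.0363
319 310 [([np.int32(16), np.int32(12), np.int32(6), np.int32(15), np.int32(61)], array([317.86885246, 289.03278689])), ([np.int32(8), np.int32(30), np.int32(30), np.int32(15), np.int32(374)], array([321.36898396, 307.93850267]))]
```

Call:
drive_tool:
  plan:
    - [0.7, 0, 0, 0, 0, 0, 20]
    - [0.7, 0, 0, 0, 0, 0, 60]
    - [0.7, 0, 0, 0, 0, 0, 60]
    - [0.7, 0, 0, 0, 0, 0, 60]
    - [0.7, -5, 0, 0, 0, 0, 60]
    - [0.7, -30, 0, 0, 0, 0, 60]
    - [0.7, -70, 0, 0, 0, 0, 60]
    - [0, -110, 0, 0, 0, 0, 60]
    - [0, -150, 0, 0, 0, 0, 60]
    - [0, -150, 0, 0, 0, 0, 60]

```text
time: 21.9
position: [0.543, 0.1962, 0.2002]
tool_rot: [-0.006, 0.708, -0.706, 0.016]
ft_force: [0.4, 0.5, 0.4]
grip_width: 0.06
```

Call:
drive_tool:
  plan:
    - [100, 0, 0, 0, 0, 0, 60]
    - [100, 0, 0, 0, 0, 0, 60]
    - [100, 0, 0, 0, 0, 0, 60]
    - [100, 0, 0, 0, 0, 0, 60]
    - [100, 0, 0, 0, 0, 0, 60]

```text
time: 22.4
position: [0.4403, 0.1925, 0.1941]
tool_rot: [-0.01, 0.707, -0.707, 0.012]
ft_force: [0.9, -0.1, 0.7]
grip_width: 0.0598
```

```bash
python3 t.py
python3 - <<'E'
from h import *
np.set_printoptions(precision=4,suppress=True)
a=cv2.resize(camera("scene")[210:310,290:430],(560,400),interpolation=cv2.INTER_CUBIC)
b=cv2.resize(camera("wrist")[100:420,200:440],(300,400))
b2=cv2.resize(camera("top")[220:310,325:397],(320,400),interpolation=cv2.INTER_CUBIC)
cv2.imwrite("pics/f7.png",cv2.resize(np.hstack([a,b2]),(792,360)))
for cam in ["top","scene"]:
  for t,z in [("brown_mid",.0225),("nose",.0225),("seat",.0225),("knob_mid",.0535)]:
    for r in mark_of(cam,t)[:3]: print(cam,t,np.round(r["location"]),round(r["conf"],2),at(cam,r["location"],z))
E
```

```text
t 22.40 pos [0.4403 0.1925 0.1941] yaw -178.2 F [ 0.9 -0.1  0.7] M [ 0.054  0.037 -0.035] q6 1.72 tq6 -0.001 w 0.0598
top brown_mid [308. 299.] 0.54 [0.4795 0.2959 0.0225]
top brown_mid [361. 254.] 0.52 [0.5676 0.1962 0.0225]
top nose [361. 254.] 0.64 [0.5664 0.1969 0.0225]
top knob_mid [361. 266.] 0.66 [0.5427 0.1971 0.0535]
top knob_mid [362. 256.] 0.38 [0.5611 0.1956 0.0535]
scene brown_mid [373. 330.] 0.87 [0.4232 0.304  0.0225]
scene brown_mid [347. 313.] 0.8 [0.4731 0.306  0.0225]
scene brown_mid [345. 244.] 0.44 [0.5876 0.1855 0.0225]
scene nose [350. 256.] 0.9 [0.5587 0.2023 0.0225]
scene seat [343. 249.] 0.81 [0.5803 0.1976 0.0225]
scene knob_mid [362. 248.] 0.92 [0.5347 0.2026 0.0535]
scene knob_mid [342. 243.] 0.67 [0.5674 0.2155 0.0535]
```

View pics/f7.png

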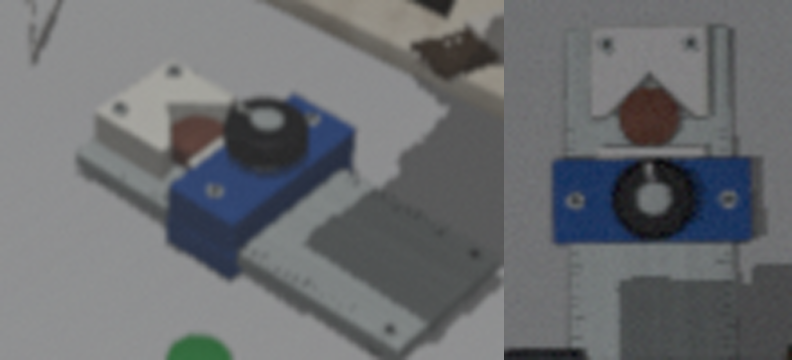

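```bash
python3 -c "
from rig import *
print(hand_in())"
```

```text
the job is handed in; nothing more can be done
None
```

The reddish-brown disc is home in the V with the stop resting against it. The knob is locked about a quarter turn past the bite. I handed the job in at about 22.5 s, and the hand-in gave no verdict.

**What I did**
- I laid the disc flat on the bed near bed_spot and let go.
- I slid the stop up by its knob until it stalled at 52.4 mm of travel. The arm force peaked at about 8 N, well under the 40 N limit.
- I turned the knob 257° clockwise in total. The bite came at about 170° (between roughly 160° and 180°), which leaves about 87° past it.

**Last checks**
- **Disc and stop:** the final top and scene pictures show the disc seated in the V, with the nose against it or very nearly so.
- **Knob:** its white mark stayed in the same place in the gripper, so it did not slip while turning.
- **Robot:** the gripper is clear of everything.
- **Other parts:** the black disc, spacer ring and tweezers were never approached.

**What disagreed**
- **Turning moment:** it read about 0.53–0.55 N m while turning past the bite, above the 0.3 N m the task gives. It fell to about 0.04 N m on pausing, so I took the excess as an effect of turning speed and went by the angle. The 31–44 N shoe force itself could not be measured.
- **Final network readings:** the networks' positions for the disc and nose were scattered by 1–2 cm. I relied on the pictures and the measured push position instead.

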